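# Open the rinse-cup bay of the clinic's instrument cabinet

### The job

The patient is about to rinse. Find the end bay of the green instrument cabinet in which the orange rinse cup stands under the glass, and slide that bay's door by its black pull all the way in behind the locked centre door, so that the cup can be taken out. Leave the door at the other end as it is and the cup standing.

Things in the scene. Friction and masses are not known exactly. Their poses are not given: they have to be found in the camera images.
- cabinet: Fixed green cabinet, 534 mm wide (y), 200 deep (x); origin: centre of underside, z up. Glass back. Glazed top rises 0.2 rad from front (-x, 88 mm high) to back (132). Three 170 mm bays along y. Centre door (y -90 to +90 mm, brass lock, no pull) is fixed on the front track; it, the tracks and side walls stand 11 mm above the end doors' glass. End doors run on the rear track, under the centre door.
- left_door: Glass door of the +y end bay, 188 mm wide. Its pull is an upright black fin square to the glass: 14 mm thick (y), 40 long, 50 tall. Origin in the fin, 38 mm above the glass, 12 below the fin's top. In the cabinet frame the origin is at y +225 mm closed (starts up to 15 mm ajar) and slides towards -y to a stop at y +115 (fully behind the centre door). Slides at about 2 N, stays where left.
- right_door: Glass door of the -y end bay, mirror image of left_door with the same black fin and origin. In the cabinet frame the origin is at y -225 mm closed (starts up to 15 mm ajar) and slides towards +y to a stop at y -115 (fully behind the centre door).
- rinse_cup: Orange plastic cup, 66 mm across, 68 mm tall, standing in one of the two end bays under its glass door (the other end bay holds a white bowl). Origin at the centre of its underside, z up. In the cabinet frame its y is about +195 mm (left_door's bay) or -195 mm (right_door's bay).

How it is judged:
At the end, for the whole second after the job is handed in: The door over the cup's bay is within 18 mm of its stop behind the centre door and at rest; the door at the other end is within 15 mm of where it was; the cup stands upright (within about 11 deg) within 30 mm of where it was (((y of rinse_cup in the frame of cabinet above 0 m and y of left_door in the frame of cabinet below 0.133 m and distance of right_door from where it was at the start of the episode below 0.015 m) or (y of rinse_cup in the frame of cabinet below 0 m and y of right_door in the frame of cabinet above -0.133 m and distance of left_door from where it was at the start of the episode below 0.015 m)) and linear speed of each of left_door, right_door below 0.02 m/s and angle between rinse_cup's own z axis and vertical below 0.2 rad and distance of rinse_cup from where it was at the start of the episode below 0.03 m); the robot touches nothing.
It also fails if it takes over 32 s, if anything falls off the work surface, if the arm or the gripper's body presses on something with over 40 N, if the wrist force passes 120 N, or if a joint passes its speed limit or range.

### The arm

A 6-joint arm with a two-finger parallel gripper is mounted at the origin on the work surface. World frame = base frame: x ahead of the robot, y to its left, z up, the work surface at z = 0. Lengths are in m, angles in rad, forces in N, time in s.
With the tool pointing down it reaches from about 0.35 to 0.975 m from the base axis. Payload 4.9 kg.
Tool frame: the origin (TCP) lies on the mounting face of the last link; the fingertips stand 173 mm ahead of it and the grasp point (between the pads) lies 155 mm ahead of it; z points along the fingers, y is the direction in which the jaws open and shut (so a half turn about z gives the same grasp; the last joint's range is limited). The gripper opens to 85 mm and grips with 20 to 120 N. Pads are 22 mm wide; open, the fingers measure 114 mm over their backs; the gripper's body (76 mm by 85 mm) begins 54 mm behind the grasp point. The pads swing forward as they close: fully open they stand 13 mm farther back than shut.
Start: joints at [1.1, 0.053, 1.613, -0, 1.476, -0.119], TCP at [0.215, 0.587, 0.405] pointing down, gripper open.
Joint ranges: [-3.01, 3.01], [-1.01, 2.22], [0.06, 2.58], [-1.02, 4.17], [0.09, 2.62], [-3.14, 3.14]. Speed limits (rad/s): [2.57, 2.57, 3.14, 3.14, 3.14, 3.14].

### API

Orientations are given as a unit quaternion [w, x, y, z].
In Python, from plant import manip gives the robot as it stands.
- The arm moves only by the tool play_rows, never from a script. Its argument "increments" is a list of rows, each an object with "offset": the shift along the tool's x, y, z in mm, a list of three; "twist": the turn about the tool's z in rad; "grip": the opening, from 0 (shut) to 1 (fully open). In form: [{"offset": [dx, dy, dz], "twist": twist, "grip": grip}, ...]. A call has 1 to 5 rows; each row is the pose to reach, as a shift and turn from the pose commanded when the call began, along the tool's axes at that moment; what a row does not reach only later rows make up. A row lasts 1/12 s, in which the tool goes at most 41.7 mm and 7.16 degrees, less where a joint would pass 70% of its speed; a pose out of reach is approached as far as the arm can. A call with a gripper value outside its range is refused whole. The fingers move at their own pace and stop on an object; the grip force is fixed at half the most. Time passes only in rows, so rows that repeat a pose let the fingers close. It gives the time, the measured TCP pose, the force and the opening at its end, in the units of the state.
- manip.state(): the state, without advancing time (a new reading comes with each control period).
- manip.grab_frame(name): name is "side" or "top"; returns the picture (480x640x3 uint8, blue, green, red); there is no depth.
- manip.get_calibration(name): a dict with "fx", "fy", "cx", "cy" (pixels), "T" (4x4, takes a point from camera to world coordinates). Camera axes: x right, y down, z forward; pixel columns grow to the right and rows downward; lengths in m; the calibration is good to about 2 mm. A picture is of the moment at which its call begins. get_calibration takes no time and is no camera call.
- manip.job_done(): hands the job in, once; it reports no verdict.
Trained networks look in the newest picture that a camera, given by its name, has taken for a name from the list of things; names that differ only in an ending like _2 or _b are one class to them, and where a whole thing is asked for, a point or a joint stands for the part that bears it (a point fixed in the world has none). Each returns a list of dicts, best first, with "p" (0 to 1); they miss things now and then, are a little off and sometimes report something else, mostly with a low value. They report only what shows in the picture. A call takes as long as a camera call.
- manip.boxes_of(query, camera): "xyz" ([x, y, z] in m, in the coordinates of the camera as it stood for that picture, good to about 4 mm: the middle of the surface that is visible of it).
- manip.tip_of(query, camera): "xyz" ([x, y, z] in m, in the coordinates of the camera as it stood for that picture, good to about 4 mm: a listed point, or the origin of a listed thing).
The state is a dict: "time": time; "joint_pos": joint angles; "joint_vel": joint speeds; "joint_efforts": joint torques, N m; "tool_pos": TCP position; "tool_rot": TCP orientation; "contact_force": force on the tool from outside, world axes, zero at the start; "ft_torque": the same for the moment, N m; "gripper_width": opening from 0.0 (shut) to 1.0 (fully open).
Only numpy, scipy, OpenCV 4.12 (cv2) and the standard library are available. Lean on these libraries where they do the work, as an engineer would, in place of code of your own. Each camera call takes 0.05 s, during which the arm holds its last target. There are 200 camera calls.

## Working session

There is one attempt and no reset: what is moved stays moved. The work goes in short steps, Python scripts to look and compute and a tool call to move; the robot and the scene stay as the last step left them, time stands still between calls to the robot, and variables do not carry over. Pictures are saved under pics/ and viewed, about 8 in all and at most 12, crops included, and the job is handed in when it is done.

Besides the shell and the picture viewer there is one more tool, called as name(argument=value, ...) on one line, values as JSON. play_rows: Moves the arm, as the interface text tells. Its arguments: {"type":"object","properties":{"increments":{"type":"array"}},"required":["increments"]}

```bash
mkdir -p pics
cat > h.py <<'E'
from plant import manip
import numpy as np, cv2
def w(cam,p):
    T=np.array(manip.get_calibration(cam)["T"]); return (T@np.r_[p,1])[:3]
def find(kind,q,cam,n=3):
    for d in getattr(manip,kind)(q,cam)[:n]:
        print(kind,q,cam,round(d["p"],2),np.round(w(cam,d["xyz"]),4))
E
python3 - <<'E'
from h import *
for c in("side","top"):
    cv2.imwrite(f"pics/{c}0.png",manip.grab_frame(c))
    print(c,np.round(manip.get_calibration(c)["T"],3).tolist())
    for q in("cabinet","left_door","right_door","rinse_cup"): find("tip_of",q,c)
    find("boxes_of","rinse_cup",c)
s=manip.state();print(s["time"],s["tool_pos"],s["tool_rot"],s["gripper_width"])
E
```

```text
side [[0.949, -0.238, 0.206, 0.39], [-0.315, -0.732, 0.605, -0.435], [0.007, -0.639, -0.769, 0.692], [0.0, 0.0, 0.0, 1.0]]
tip_of cabinet side 0.74 [ 0.5703 -0.1115 -0.0008]
tip_of left_door side 0.75 [0.6109 0.0992 0.1378]
tip_of left_door side 0.19 [ 0.5671 -0.1102 -0.0008]
tip_of right_door side 0.79 [ 0.5122 -0.3269  0.1364]
top [[0.028, -0.997, 0.07, 0.454], [-1.0, -0.029, -0.011, 0.052], [0.013, -0.069, -0.998, 1.121], [0.0, 0.0, 0.0, 1.0]]
tip_of left_door top 0.69 [0.6132 0.0977 0.1367]
tip_of right_door top 0.63 [ 0.5146 -0.3288  0.1403]
0.6 [0.2153633  0.58670362 0.40473847] [-1.28526269e-06  1.75003893e-01  9.84567741e-01  1.65834627e-05] 0.9942554802462976
```

View pics/side0.png

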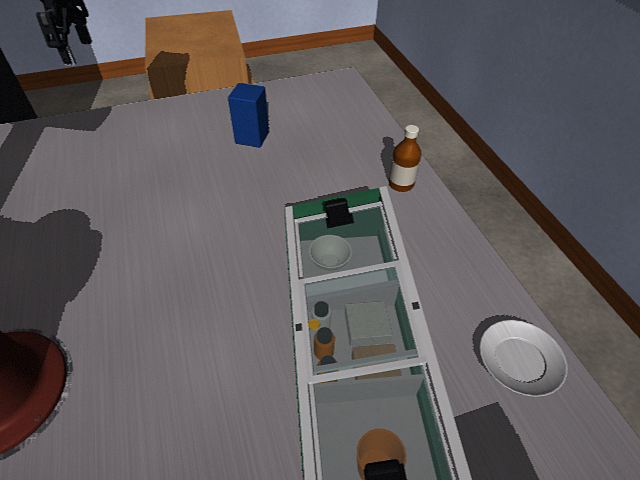

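View pics/top0.png

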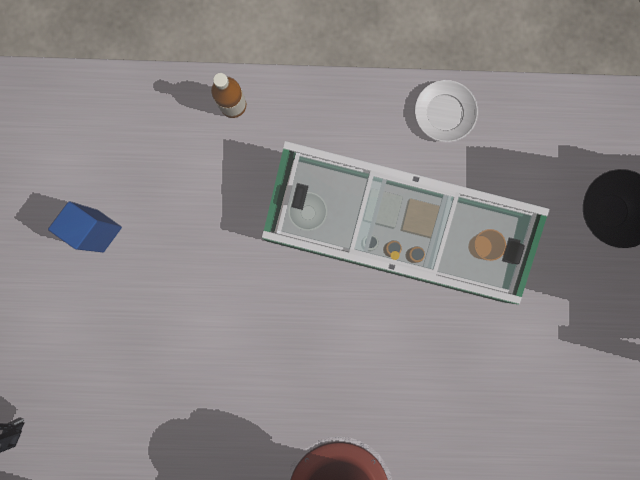

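Both views show the orange cup in the −y bay, at side (382,450) and top (488,245). That makes it right_door's bay, and the white bowl is at the other end. A black disc at top (625,208) may be an overhead obstacle, so I'm checking where it is before moving.

Run:
```python
from h import *
def ray(c,u,v,z):
    k=manip.get_calibration(c);T=np.array(k["T"]);d=T[:3,:3]@[(u-k["cx"])/k["fx"],(v-k["cy"])/k["fy"],1]
    o=T[:3,3];return o+d*(z-o[2])/d[2]
for z in(0,.15,.3,.5,.7,.9):print(z,[np.round(ray("top",u,208,z)[:2],3) for u in(583,625)])
def proj(c,p):
    k=manip.get_calibration(c);T=np.linalg.inv(np.array(k["T"]));q=T[:3,:3]@p+T[:3,3];return k["fx"]*q[0]/q[2]+k["cx"],k["fy"]*q[1]/q[2]+k["cy"]
for p in([.513,-.328,.138],[.613,.0985,.137]):
    for c in("side","top"):print(c,np.round(proj(c,np.array(p))))
print("box",ray("top",70,205,.1),ray("top",120,228,.1))
print("box base side",ray("side",265,146,0))
print("cupdisc side ctr, z .07", ray("side",382,445,.07), ray("top",488,245,.07))
```

```text
0 [array([ 0.626, -0.526]), array([ 0.628, -0.619])]
0.15 [array([ 0.603, -0.448]), array([ 0.605, -0.53 ])]
0.3 [array([ 0.58 , -0.371]), array([ 0.582, -0.44 ])]
0.5 [array([ 0.549, -0.268]), array([ 0.551, -0.32 ])]
0.7 [array([ 0.518, -0.165]), array([ 0.52, -0.2 ])]
0.9 [array([ 0.488, -0.062]), array([ 0.488, -0.08 ])]
side [385. 470.]
top [518. 253.]
side [338. 206.]
top [299. 195.]
box [0.58592905 0.55461333 0.1       ] [0.54281933 0.45296315 0.1       ]
box base side [0.56698548 0.49167036 0.        ]
cupdisc side ctr, z .07 [ 0.5373418 -0.2847636  0.07     ] [ 0.53216007 -0.2918914   0.07      ]
```

Run:
```python
import cv2,numpy as np
a=cv2.imread("pics/top0.png")[120:380,440:]
a=(255*(a/255.)**.45).astype(np.uint8)
cv2.imwrite("pics/c.png",cv2.resize(a,None,fx=2.2,fy=2.2,interpolation=cv2.INTER_CUBIC))
```

```text
(no output)
```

View pics/c.png

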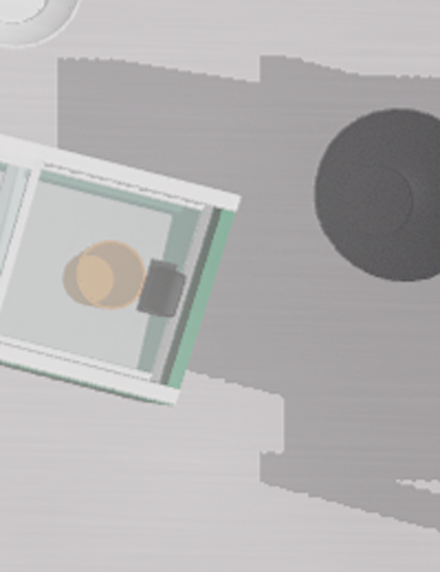

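The inner circle sits nearer the image centre than the rim, so the disc reads as a dark dish lying low at y≈−0.55. It is clear of the path. The cabinet's y axis is about (0.225, 0.974), and the right fin origin is at about (0.513, −0.328, 0.138). I'm starting the move.

play_rows(increments=[{"offset": [-33,-25,0],"twist": -0.025,"grip": 1},{"offset": [-66,-50,0],"twist": -0.05,"grip": 1},{"offset": [-99,-75,0],"twist": -0.075,"grip": 1},{"offset": [-132,-100,0],"twist": -0.1,"grip": 1},{"offset": [-160,-120,0],"twist": -0.125,"grip": 1}])

```text
time: 1.02
tool_pos: [0.3249, 0.4169, 0.4048]
tool_rot: [0.0, 0.113, 0.994, -0.0]
contact_force: [0.1, 0.6, -0.0]
gripper_width: 0.998
```

play_rows(increments=[{"offset": [-18,-36,0],"twist": 0,"grip": 1},{"offset": [-36,-71,0],"twist": 0,"grip": 1},{"offset": [-54,-107,0],"twist": 0,"grip": 1},{"offset": [-72,-142,0],"twist": 0,"grip": 1},{"offset": [-90,-178,0],"twist": 0,"grip": 1}])

```text
time: 1.43
tool_pos: [0.3718, 0.2235, 0.4049]
tool_rot: [0.0, 0.113, 0.994, 0.0]
contact_force: [2.0, -0.5, -0.1]
gripper_width: 1.002
```

play_rows(increments=[{"offset": [-18,-36,0],"twist": 0,"grip": 1},{"offset": [-36,-71,0],"twist": 0,"grip": 1},{"offset": [-54,-107,0],"twist": 0,"grip": 1},{"offset": [-72,-142,0],"twist": 0,"grip": 1},{"offset": [-90,-178,0],"twist": 0,"grip": 1}])

```text
time: 1.85
tool_pos: [0.4194, 0.0297, 0.4052]
tool_rot: [0.001, 0.113, 0.994, 0.0]
contact_force: [0.8, 0.2, -0.1]
gripper_width: 1.001
```

play_rows(increments=[{"offset": [-18,-36,0],"twist": 0,"grip": 1},{"offset": [-36,-71,0],"twist": 0,"grip": 1},{"offset": [-54,-107,0],"twist": 0,"grip": 1},{"offset": [-72,-142,0],"twist": 0,"grip": 1},{"offset": [-90,-178,0],"twist": 0,"grip": 1}])

```text
time: 2.27
tool_pos: [0.4672, -0.1642, 0.405]
tool_rot: [0.001, 0.113, 0.994, -0.0]
contact_force: [0.8, 0.3, 0.4]
gripper_width: 1.001
```

play_rows(increments=[{"offset": [-20,-38,0],"twist": 0,"grip": 1},{"offset": [-40,-75,0],"twist": 0,"grip": 1},{"offset": [-60,-113,0],"twist": 0,"grip": 1},{"offset": [-82,-151,0],"twist": 0,"grip": 1},{"offset": [-82,-151,0],"twist": 0,"grip": 1}])

```text
time: 2.68
tool_pos: [0.5135, -0.333, 0.4038]
tool_rot: [-0.0, 0.115, 0.993, -0.001]
contact_force: [-1.4, 1.0, -0.8]
gripper_width: 1.003
```

Run:
```python
from h import *
for c in("side","top"):
    f=manip.grab_frame(c);cv2.imwrite(f"pics/{c}1.png",f)
    find("tip_of","right_door",c);find("tip_of","left_door",c);find("tip_of","cabinet",c)
s=manip.state();print(s["time"],s["tool_pos"],s["tool_rot"],s["joint_pos"])
```

```text
tip_of right_door side 0.63 [ 0.5135 -0.3255  0.1366]
tip_of left_door side 0.6 [0.6094 0.1003 0.1363]
tip_of right_door top 0.72 [ 0.5153 -0.3296  0.1421]
tip_of left_door top 0.91 [0.6116 0.0984 0.1375]
tip_of cabinet top 0.94 [ 0.571  -0.1123 -0.0021]
3.0833 [ 0.51310892 -0.32627665  0.40519829] [ 3.03935859e-04  1.12367754e-01  9.93666634e-01 -1.27358156e-04] [-6.88739180e-01  1.25702879e-02  1.65313605e+00  1.18099841e-04
  1.47523780e+00 -2.03433557e+00]
```

View pics/side1.png

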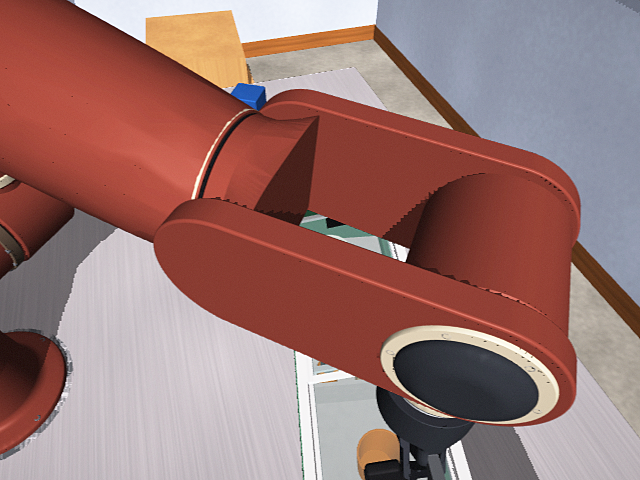

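The fin is under the tool to within 2 mm. Descending 109 mm with the jaws straddling it.

play_rows(increments=[{"offset": [-1,-2,25],"twist": 0,"grip": 1},{"offset": [-1,-2,50],"twist": 0,"grip": 1},{"offset": [-1,-2,75],"twist": 0,"grip": 1},{"offset": [-1,-2,95],"twist": 0,"grip": 1},{"offset": [-1,-2,109],"twist": 0,"grip": 1}])

```text
time: 3.5
tool_pos: [0.5132, -0.3284, 0.2935]
tool_rot: [-0.001, 0.113, 0.994, 0.001]
contact_force: [-1.3, -0.9, -0.4]
gripper_width: 1.001
```

Run:
```python
from h import *
f=manip.grab_frame("side");cv2.imwrite("pics/s2.png",cv2.resize(f[330:,240:560],None,fx=2.4,fy=2.4))
s=manip.state();print(s["time"],s["tool_pos"],s["contact_force"])
```

```text
3.55 [ 0.51256842 -0.32811421  0.29084458] [-1.09112677  0.52022242 -1.77296023]
```

View pics/s2.png

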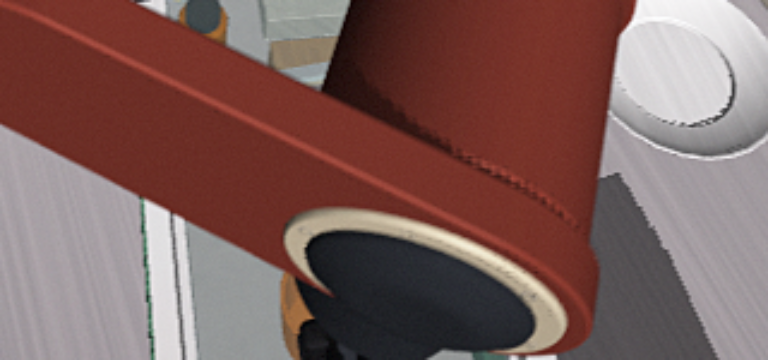

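No contact so far. Closing on the fin.

play_rows(increments=[{"offset": [0,0,0],"twist": 0,"grip": 0.6},{"offset": [0,0,0],"twist": 0,"grip": 0.3},{"offset": [0,0,0],"twist": 0,"grip": 0.05},{"offset": [0,0,0],"twist": 0,"grip": 0},{"offset": [0,0,0],"twist": 0,"grip": 0}])

```text
time: 3.97
tool_pos: [0.5141, -0.3301, 0.2974]
tool_rot: [0.001, 0.113, 0.994, -0.001]
contact_force: [0.6, -0.9, 0.4]
gripper_width: 0.295
```

play_rows(increments=[{"offset": [0,0,0],"twist": 0,"grip": 0},{"offset": [0,0,0],"twist": 0,"grip": 0},{"offset": [0,0,0],"twist": 0,"grip": 0}])

```text
time: 4.22
tool_pos: [0.5143, -0.3292, 0.2972]
tool_rot: [0.001, 0.113, 0.994, 0.001]
contact_force: [0.4, 5.3, 4.7]
gripper_width: 0.149
```

Holding at 12.7 mm against the 14 mm fin. Sliding towards the centre.

play_rows(increments=[{"offset": [0,8,0],"twist": 0,"grip": 0},{"offset": [0,20,0],"twist": 0,"grip": 0},{"offset": [0,32,0],"twist": 0,"grip": 0},{"offset": [0,44,0],"twist": 0,"grip": 0},{"offset": [0,52,0],"twist": 0,"grip": 0}])

```text
time: 4.63
tool_pos: [0.526, -0.278, 0.2972]
tool_rot: [0.001, 0.113, 0.994, -0.001]
contact_force: [-1.0, -2.7, 5.8]
gripper_width: 0.152
```

play_rows(increments=[{"offset": [0,12,0],"twist": 0,"grip": 0},{"offset": [0,24,0],"twist": 0,"grip": 0},{"offset": [0,36,0],"twist": 0,"grip": 0},{"offset": [0,46,0],"twist": 0,"grip": 0},{"offset": [0,52,0],"twist": 0,"grip": 0}])

```text
time: 5.05
tool_pos: [0.5376, -0.2271, 0.2972]
tool_rot: [0.001, 0.113, 0.994, -0.001]
contact_force: [-2.1, -1.9, 6.8]
gripper_width: 0.152
```

Run:
```python
from h import *
for c in("side","top"):
    f=manip.grab_frame(c);cv2.imwrite(f"pics/{c}3.png",f)
    find("tip_of","right_door",c);find("tip_of","left_door",c);find("tip_of","cabinet",c)
s=manip.state();print(s["time"],s["tool_pos"],s["contact_force"],s["gripper_width"])
```

```text
tip_of right_door side 0.73 [ 0.5367 -0.2248  0.1348]
tip_of cabinet side 0.8 [ 0.5665 -0.1104 -0.0032]
tip_of right_door top 0.68 [ 0.5369 -0.2312  0.1381]
tip_of left_door top 0.98 [0.6126 0.0988 0.1372]
tip_of cabinet top 0.91 [ 0.5705 -0.1113  0.0015]
5.45 [ 0.53763482 -0.22717607  0.2972006 ] [-1.7242168   2.70424567  7.00517672] 0.15228421448644505
```

View pics/side3.png

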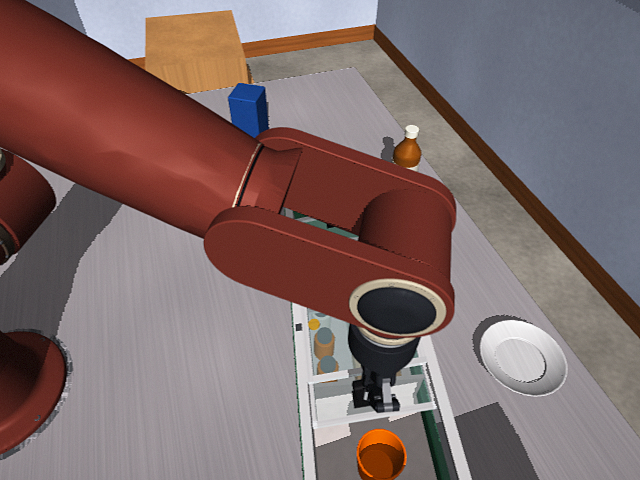

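The door follows the grip, the cup is uncovered and upright at (382,455), and the fin is about 5 mm short of the stop. Feeling for the stop now.

play_rows(increments=[{"offset": [0,2,0],"twist": 0,"grip": 0},{"offset": [0,4,0],"twist": 0,"grip": 0},{"offset": [0,4,0],"twist": 0,"grip": 0}])

```text
time: 5.7
tool_pos: [0.5384, -0.2237, 0.2972]
tool_rot: [0.001, 0.113, 0.994, -0.0]
contact_force: [-1.3, -0.8, 6.8]
gripper_width: 0.155
```

play_rows(increments=[{"offset": [0,2,0],"twist": 0,"grip": 0},{"offset": [0,3,0],"twist": 0,"grip": 0},{"offset": [0,3,0],"twist": 0,"grip": 0}])

```text
time: 5.95
tool_pos: [0.539, -0.2213, 0.2972]
tool_rot: [0.001, 0.113, 0.994, -0.001]
contact_force: [-1.9, -2.6, 6.4]
gripper_width: 0.151
```

Within a few mm of the stop by estimate. Releasing and lifting straight up.

play_rows(increments=[{"offset": [0,0,0],"twist": 0,"grip": 0.3},{"offset": [0,0,0],"twist": 0,"grip": 0.6},{"offset": [0,0,0],"twist": 0,"grip": 0.6},{"offset": [0,0,0],"twist": 0,"grip": 0.6},{"offset": [0,0,0],"twist": 0,"grip": 0.6}])

```text
time: 6.37
tool_pos: [0.5386, -0.2213, 0.2952]
tool_rot: [-0.0, 0.113, 0.994, 0.0]
contact_force: [0.3, -1.4, -0.1]
gripper_width: 0.597
```

play_rows(increments=[{"offset": [0,0,-8],"twist": 0,"grip": 0.6},{"offset": [0,0,-25],"twist": 0,"grip": 0.6},{"offset": [0,0,-50],"twist": 0,"grip": 0.6},{"offset": [0,0,-80],"twist": 0,"grip": 0.6},{"offset": [0,0,-120],"twist": 0,"grip": 0.6}])

```text
time: 6.78
tool_pos: [0.538, -0.2213, 0.4145]
tool_rot: [-0.002, 0.113, 0.994, 0.001]
contact_force: [0.4, -0.5, -0.1]
gripper_width: 0.598
```

play_rows(increments=[{"offset": [20,35,-5],"twist": 0,"grip": 0.6},{"offset": [35,70,-5],"twist": 0,"grip": 0.6},{"offset": [50,105,-5],"twist": 0,"grip": 0.6},{"offset": [65,140,-5],"twist": 0,"grip": 0.6},{"offset": [80,165,-5],"twist": 0,"grip": 0.6}])

```text
time: 7.2
tool_pos: [0.4971, -0.0407, 0.4216]
tool_rot: [0.001, 0.113, 0.994, 0.0]
contact_force: [0.7, 0.4, 0.4]
gripper_width: 0.604
```

play_rows(increments=[{"offset": [0,35,0],"twist": 0,"grip": 0.6},{"offset": [0,70,0],"twist": 0,"grip": 0.6},{"offset": [0,105,0],"twist": 0,"grip": 0.6},{"offset": [0,130,0],"twist": 0,"grip": 0.6},{"offset": [0,130,0],"twist": 0,"grip": 0.6}])

```text
time: 7.62
tool_pos: [0.5272, 0.0872, 0.4214]
tool_rot: [0.0, 0.111, 0.994, 0.001]
contact_force: [0.4, 0.2, -0.1]
gripper_width: 0.604
```

Run:
```python
from h import *
for c in("side","top"):
    f=manip.grab_frame(c);cv2.imwrite(f"pics/{c}4.png",f)
    for q in("right_door","left_door","cabinet","rinse_cup"):find("tip_of",q,c)
s=manip.state();print(s["time"],s["tool_pos"],s["contact_force"],s["gripper_width"])
```

```text
tip_of right_door side 0.75 [ 0.5376 -0.221   0.136 ]
tip_of left_door side 0.84 [0.6096 0.1025 0.1384]
tip_of cabinet side 0.9 [ 0.5637 -0.1117 -0.0028]
tip_of rinse_cup side 0.96 [ 0.533  -0.2911  0.0028]
tip_of right_door top 0.68 [ 0.5417 -0.224   0.1371]
tip_of right_door top 0.68 [ 0.5684 -0.1103 -0.0022]
tip_of cabinet top 0.6 [ 0.5699 -0.1102 -0.002 ]
tip_of rinse_cup top 0.61 [ 0.5286 -0.296   0.0028]
8.1167 [0.52700515 0.08298852 0.42076272] [0.44232443 0.21240776 0.55446671] 0.600479078821007
```

View pics/side4.png

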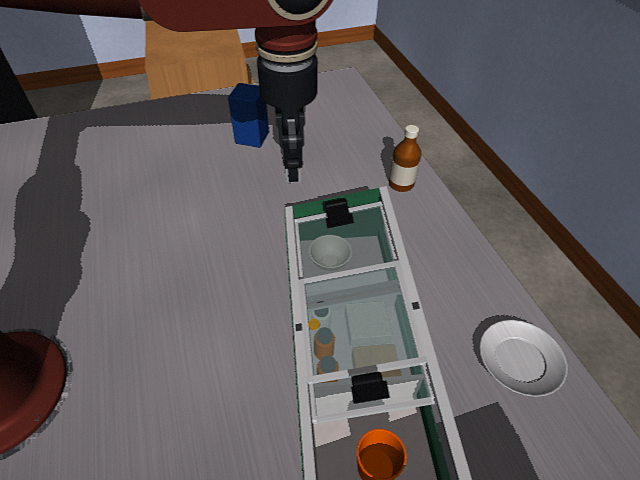

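The right fin at (370,387) sits beside the centre door, about y −115 mm in the cabinet frame. The cup stands upright at (382,455), the left fin is unchanged at (338,212), and the arm is clear. Handing in.

```bash
python3 -c "
from plant import manip
print(manip.job_done())"
```

```text
the job is handed in; nothing more can be done
None
```

The orange cup's bay is open. The cup was in the −y bay, so I gripped right_door's black pull, slid the door about 110 mm behind the centre door, released it and moved the arm clear. I handed the job in just after 8.1 s on the robot's clock; it gives no verdict.

My last checks, from the networks and the side picture:
- **right_door:** its pull is at y ≈ −115 mm in the cabinet frame, which is at the stop. The limit was −133 mm. I saw no clear force rise when feeling for the stop, so this position comes from the camera estimates and the tool pose.
- **left_door:** it has not moved, to within about 4 mm. In the last check only the side camera found it. The top camera missed it and also gave one false right_door reading at the cabinet's centre, which I ignored.
- **Cup:** it stands upright where it was. The two views agree on its position to about 5 mm.
- **Forces:** all readings stayed below about 8 N. The arm was touching nothing at the end.

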